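# Set the wheel preload knob and lock it

### The job

On the wheel test stand, turn the black knob clockwise until its white pointer points at the red index clip on the dial. Then turn the dark lock ring below it clockwise by its brass pins until it is properly tight but not forced (about 7 N of push on a pin; more than 9 N is too much), so that the knob stays on the clip. Then let go, and leave the tools and parts lying around where they are.

Things in the scene. Friction and masses are not known exactly. Their poses are not given: they have to be found in the camera images.
- stand: fixed wheel test stand: aluminium plate 320 x 220 x 12 mm, a round grey adjuster housing (radius 38 mm, dial top 62 mm above the table; foot radius 42 mm to height 30 mm), and 165 mm behind it along +x an orange wheel in blue brackets, top 115 mm high. Origin: on the adjuster's vertical axis at table height, z up; -x faces the robot, yaw within 0.35 rad. Knob and ring turn about this axis.
- knob: black knob on the dial: disc of radius 22 mm, 8 mm high, with an upright grip bar 42 mm long, 14 mm thick, top 100 mm above the table. Origin: on the axis, 62 mm above the table. The white pointer and the bar lie along its -x, so fingers close on the bar along its y. It starts 0.4 to 1.0 rad short of the clip, clockwise from above takes it there; stiff (0.5 N m), stays where left.
- knob_grip (a point): point on the knob's axis 89 mm above the table, the height to grip the bar (TCP here); grip with about 80 N; open the fingers no more than about 45 mm here, as the ring's pins stand round the knob
- pointer (a point): tip of the white pointer of the knob, 33 mm from the axis, 66 mm above the table
- index_mark (a point): inner edge of the red index clip on the rim of the dial, 33 mm from the axis, 66 mm above the table, fixed; where the pointer tip must come
- lock_ring: dark steel lock ring round the housing, 31 to 47 mm above the table, outer radius 51 mm, with three lugs (radius 69 mm, top 46 mm) carrying upright brass pins. Origin: on the axis, 39 mm above the table. Loose at the start; clockwise from above tightens; running free it drags 0.15 N m, 2.5 N at a pin (1 to 2 N less is read at standstill). When let go it springs back a little and stays.
- pin0 (a point): centre of the top of brass pin 0 of the ring: diameter 10 mm, top 82 mm above the table, 60 mm from the axis. Push or pinch it along the circle, TCP about 71 mm high. With the knob set, the ring meets its seat after 0.7 to 2.0 rad (unseen, to be felt); from there the push rises about 0.9 N per mm at the pin. Tight at 6 to 8 N; over 9 N is too much and soon drags the knob along.
- pin1 (a point): the same for pin 1, 120 degrees anticlockwise of pin 0 seen from above
- pin2 (a point): the same for pin 2, 120 degrees anticlockwise of pin 1
- wrench: bystander: steel wrench 170 mm long lying on the table at the left of the stand; origin under its middle
- screwdriver: bystander: teal screwdriver 190 mm long lying at the right of the stand; origin under its middle
- spare_wheel: bystander: orange wheel lying flat, 90 mm diameter, 36 mm high, left of the stand; origin under its centre
- pliers: bystander: teal-handled pliers about 165 mm long lying right of the stand; origin under the rivet
- screw_jar: bystander: clear jar with orange lid, 52 mm diameter, 60 mm high, behind on the right; origin under its centre
- gearmotor: bystander: metal gearmotor about 110 mm long lying behind on the left; origin under its middle

How it is judged:
By the outcome, as a careful person would: the job done as asked, in the order asked, and still so for the second after the job is handed in, with the robot touching nothing.
It also fails if it takes over 70 s, if anything falls off the work surface, if the arm or the gripper's body presses on something with over 40 N, if the wrist force passes 120 N, or if a joint passes its speed limit or range.

### The arm

A 6-joint arm with a two-finger parallel gripper is mounted at the origin on the work surface. World frame = base frame: x ahead of the robot, y to its left, z up, the work surface at z = 0. Lengths are in m, angles in rad, forces in N, time in s.
With the tool pointing down it reaches from about 0.325 to 0.775 m from the base axis. Payload 5.5 kg.
Tool frame: the origin (TCP) lies between the finger pads, 19 mm behind the fingertips; this is the grasp point; z points along the fingers, y is the line along which they close (so a half turn about z gives the same grasp; the last joint's range is limited). The gripper opens to 85 mm and grips with 20 to 120 N. Pads are 22 mm wide; open, the fingers measure 114 mm over their backs; the gripper's body (76 mm by 85 mm) begins 54 mm behind the grasp point. The pads swing forward as they close: fully open they stand 13 mm farther back than shut.
Start: joints at [-1.398, 0.091, 1.231, -0, 1.82, -0.057], TCP at [0.137, -0.584, 0.25] pointing down, gripper open.
Joint ranges: [-2.87, 2.87], [-0.86, 2.18], [0.17, 2.46], [-1.51, 4.65], [0.06, 2.69], [-2.65, 2.65]. Speed limits (rad/s): [2.57, 2.57, 3.01, 3.14, 3.14, 3.14].

### API

Orientations are given as a unit quaternion [x, y, z, w].
In Python, from plant import bot gives the robot as it stands.
- The arm moves only by the shell command python3 -m jog 'ROWS' [OPENING] [FORCE]. ROWS is a JSON object whose one key "moves" holds a list of rows, each an object with "delta_pos": the shift along the tool's x, y, z in mm, a list of three; "rotation": the turn, a rotation vector about the tool's x, y, z in degrees, a list of three. A call has 1 to 12 rows; each row shifts and turns the commanded pose from where the row before left it, along the tool's axes as they then stand; what a row does not reach is not made up. A row lasts 1/10 s, in which the tool goes at most 50 mm and 8.59 degrees, less where a joint would pass 70% of its speed; a pose out of reach is approached as far as the arm can. A call with a gripper value outside its range is refused whole. OPENING is the finger opening in mm, from 0 to 85.4, set as the call begins (- or left out, the last holds). The fingers move at their own pace and stop on an object; FORCE is the grip in N (left out, the last holds). Time passes only in rows, so rows that do not move let the fingers close. It gives the time, the measured TCP pose, the force, the opening and the grip force at its end, in the units of the state.
- bot.get_obs(): the state, without advancing time (a new reading comes with each control period).
- bot.camera(name): name is "scene" or "top"; returns a dict with "color" (384x512x3 uint8, blue, green, red), "fx", "fy", "cx", "cy" (pixels), "world_from_camera" (4x4, takes a point from camera to world coordinates). Camera axes: x right, y down, z forward; pixel columns grow to the right and rows downward; lengths in m; the calibration is good to about 2 mm. A picture is of the moment at which its call begins. There is no depth.
- bot.job_done(): hands the job in; it is judged then, once.
The state is a dict: "t": time; "joint_positions": joint angles; "qd": joint speeds; "tau": joint torques, N m; "position": TCP position; "eef_rot": TCP orientation; "contact_force": force on the tool from outside, world axes, zero at the start; "wrist_torque": the same for the moment, N m; "grip_width": finger opening in m; "gripper_force": force on a finger pad.
Only numpy, scipy, OpenCV 4.12 (cv2) and the standard library are available. Lean on these libraries where they do the work, as an engineer would, in place of code of your own. Each camera call takes 0.05 s, during which the arm holds its last target. There are 200 camera calls.

## Working session

There is one attempt and no reset: what is moved stays moved. The work goes in short steps, Python scripts to look and compute and a shell command to move; the robot and the scene stay as the last step left them, time stands still between calls to the robot, and variables do not carry over. Pictures are saved under pics/ and viewed, at most 10 in all, crops included, and the job is handed in when it is done.

```bash
mkdir -p pics; ls
python3 - <<'E'
from plant import bot
import cv2,numpy as np
for n in("scene","top"):
    c=bot.camera(n); cv2.imwrite(f"pics/{n}0.png",c["color"]); np.savez(f"{n}0.npz",**{k:np.array(v) for k,v in c.items()})
    print(n,c["fx"],c["fy"],c["cx"],c["cy"]);print(np.round(c["world_from_camera"],3))
print(bot.get_obs())
E
```

```text
pics
scene 401.09910115534757 401.09910115534757 254.00741958995616 189.81743776082024
[[ 2.39e-01  6.33e-01 -7.36e-01  1.52e+00]
 [ 9.71e-01 -1.55e-01  1.82e-01 -1.45e-01]
 [ 1.00e-03 -7.58e-01 -6.52e-01  8.61e-01]
 [ 0.00e+00  0.00e+00  0.00e+00  1.00e+00]]
top 366.051449711297 366.051449711297 256.19267840810744 192.35122676171144
[[-0.008 -0.997  0.071  0.56 ]
 [-1.     0.007 -0.014  0.058]
 [ 0.013 -0.071 -0.997  1.03 ]
 [ 0.     0.     0.     1.   ]]
{'t': 0.1, 'joint_positions': array([-1.39767160e+00,  9.18200826e-02,  1.23177038e+00,  3.14994440e-05,
        1.81980334e+00, -5.66696070e-02]), 'qd': array([ 1.85968826e-03, -4.98867547e-04, -2.74874915e-03, -5.11056287e-04,
       -1.81690803e-04, -6.95922957e-05]), 'tau': array([ 1.58817867e-03, -4.60218000e+01, -4.19218397e+01, -6.45964997e-05,
        1.05953595e-02, -1.78804964e-05]), 'position': array([ 0.13665432, -0.58400661,  0.24893927]), 'eef_rot': array([ 9.93405732e-01,  1.14648332e-01, -3.71670590e-05, -8.99936838e-04]), 'contact_force': array([ 1.36716288,  0.05911118, -0.46880837]), 'wrist_torque': array([ 0.01319736, -0.01247   ,  0.0585551 ]), 'gripper_force': 0.0, 'grip_width': 0.0854445112549047}
```

View pics/scene0.png

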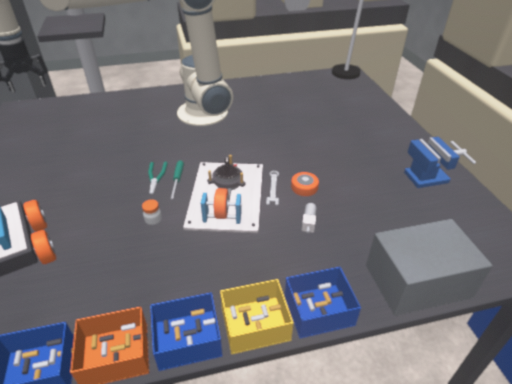

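View pics/top0.png

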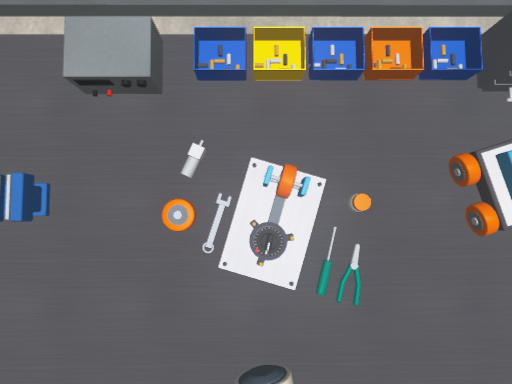

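The top view shows the stand's adjuster near (268,240); the scene view shows it near (228,178). Next I crop both.

Run:
```python
import cv2,numpy as np
t=cv2.imread("pics/top0.png")[210:270,233:303]; s=cv2.imread("pics/scene0.png")[148:200,195:265]
a=cv2.resize(t,None,fx=8,fy=8,interpolation=cv2.INTER_CUBIC); cv2.imwrite("pics/c_top.png",cv2.resize(t,None,fx=10,fy=10,interpolation=cv2.INTER_CUBIC))
cv2.imwrite("pics/c_scene.png",cv2.resize(s,None,fx=10,fy=10,interpolation=cv2.INTER_CUBIC))
```

```text
(no output)
```

View pics/c_top.png

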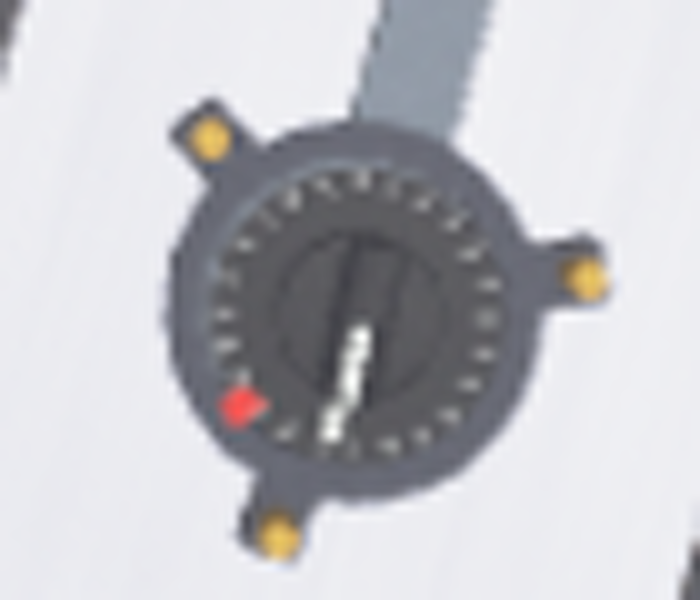

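View pics/c_scene.png

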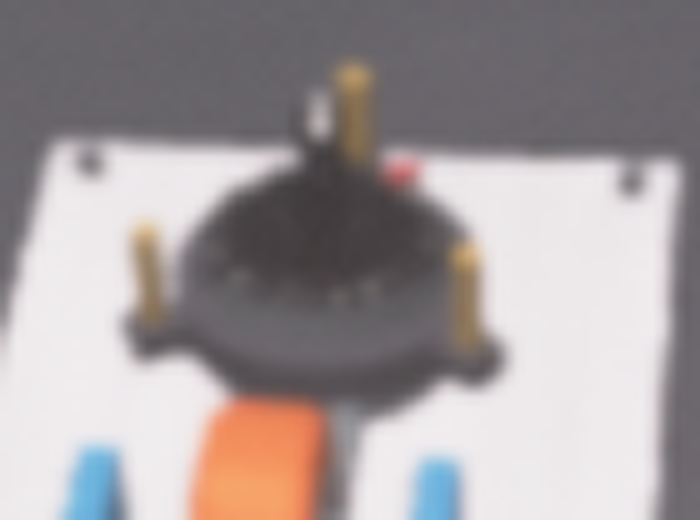

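The top crop shows pin tops at crop (212,133), (586,275) and (280,532), the pointer tip at (330,440) and the clip's inner edge at (262,403). The scene crop shows the same pins at (467,247), (146,228) and (355,70). I'll triangulate.

```bash
cat > h.py <<'E'
import numpy as np
from scipy.spatial.transform import Rotation as R
from scipy.optimize import least_squares
class Cam:
    def __init__(s,f):
        d=np.load(f); s.K=[float(d[k]) for k in("fx","fy","cx","cy")]; s.T=d["world_from_camera"]
    def proj(s,P):
        p=(np.atleast_2d(P)-s.T[:3,3])@s.T[:3,:3]; fx,fy,cx,cy=s.K
        return np.c_[fx*p[:,0]/p[:,2]+cx,fy*p[:,1]/p[:,2]+cy]
    def at(s,uv,z):
        fx,fy,cx,cy=s.K; d=s.T[:3,:3]@[(uv[0]-cx)/fx,(uv[1]-cy)/fy,1]; o=s.T[:3,3]
        return o+d*(z-o[2])/d[2]
top=Cam("top0.npz"); sc=Cam("scene0.npz")
crop=lambda uv,x,y:np.array([x+(uv[0]+.5)/10-.5,y+(uv[1]+.5)/10-.5])
E
python3 - <<'E'
from h import *
tp=[crop(p,233,210) for p in[(212,133),(586,273),(280,534)]]
sp=[crop(p,195,148) for p in[(467,245),(146,228),(355,70)]]
for a,b in zip(tp,sp):
    r=least_squares(lambda P:np.r_[top.proj(P)[0]-a,sc.proj(P)[0]-b],[.45,0,.08]); print(np.round(r.x,4),r.fun.round(2))
def pins(q):return np.array([[q[0]+.06*np.cos(q[2]+k*2*np.pi/3),q[1]+.06*np.sin(q[2]+k*2*np.pi/3),q[3]] for k in(0,2,1)])
f=lambda q:np.r_[(top.proj(pins(q))-tp).ravel(),(sc.proj(pins(q))-sp).ravel()]
for z in("both","top"):
    g=f if z=="both" else lambda q:f(np.r_[q[:3],.082])[:6]
    r=least_squares(g,[.45,.03,1.0,.082]);q=r.x;print(z,q.round(4),r.fun.round(2))
    ax=q[:2]
    for n,p in(("ptr",(330,440)),("clip",(262,403)),("clipmid",(243,407))):
        P=top.at(crop(p,233,210),.066)[:2]-ax;print(n,np.linalg.norm(P).round(4),np.degrees(np.arctan2(P[1],P[0])).round(1))
    P=top.at(crop((362,330),233,210),.1)[:2]-ax; print("bar",P.round(4))
E
```

```text
[0.5485 0.0525 0.083 ] [-0.2  -0.04 -0.25  0.  ]
[ 0.5116 -0.0437  0.0797] [-0.24 -0.04 -0.3  -0.02]
[0.446  0.0362 0.0817] [-0.34 -0.07 -0.45 -0.  ]
both [0.502  0.0151 0.6872 0.0813] [-0.44 -0.01 -0.01 -0.09 -0.32 -0.01 -0.05  0.37 -0.47 -0.38 -0.47  0.05]
ptr 0.0346 168.9
clip 0.0343 134.8
clipmid 0.0386 130.7
bar [-0.0033 -0.0004]
top [0.5019 0.0144 0.6856 0.082 ] [-0.17 -0.01  0.27 -0.02 -0.1   0.02]
ptr 0.0346 167.8
clip 0.0347 134.0
clipmid 0.0391 130.0
bar [-0.0032  0.0002]
```

```bash
cat >> h.py <<'E'
def tobody(obs,xyz,yaw):
    """mm in tool axes, deg about tool z, to reach world xyz (m) and tool-x heading yaw (deg), tool down"""
    r=R.from_quat(obs["eef_rot"]); g=R.from_euler("z",yaw,degrees=True)*R.from_euler("x",180,degrees=True)
    print("mm",(r.inv().apply(np.array(xyz)-obs["position"])*1e3).round(1),"deg",(r.inv()*g).as_rotvec(degrees=True).round(2),"j6",obs["joint_positions"][5].round(2))
E
python3 - <<'E'
from h import *
import cv2
t=cv2.imread("pics/top0.png").astype(float)[230:262,244:292]; b,g,r=t[...,0],t[...,1],t[...,2]
def cen(w):
    y,x=np.mgrid[230:262,244:292]; return (w*x).sum()/w.sum(),(w*y).sum()/w.sum()
w=np.clip(r-np.maximum(g,b)-40,0,None); 
w[:, 25:]=0
print(w.shape,np.argwhere(w>30)+[230,244])
P=top.at(cen(w),.066)[:2]; print(P)
for ax in([.502,.0151],[.5019,.0144],[.502,.0145]):
    d=P-ax; print(np.linalg.norm(d),np.degrees(np.arctan2(d[1],d[0])))
E
python3 -m jog '{"moves":[{"delta_pos":[27.3,-27.8,0],"rotation":[0,0,0]},{"delta_pos":[27.3,-27.8,0],"rotation":[0,0,0]},{"delta_pos":[27.3,-27.8,0],"rotation":[0,0,0]},{"delta_pos":[27.3,-27.8,0],"rotation":[0,0,0]},{"delta_pos":[27.3,-27.8,0],"rotation":[0,0,0]},{"delta_pos":[27.3,-27.8,0],"rotation":[0,0,0]},{"delta_pos":[27.3,-27.8,0],"rotation":[0,0,0]},{"delta_pos":[27.3,-27.8,0],"rotation":[0,0,0]},{"delta_pos":[27.3,-27.8,0],"rotation":[0,0,0]},{"delta_pos":[27.3,-27.8,0],"rotation":[0,0,0]},{"delta_pos":[27.3,-27.8,0],"rotation":[0,0,0]},{"delta_pos":[27.3,-27.8,0],"rotation":[0,0,0]}]}' 40
python3 -m jog '{"moves":[{"delta_pos":[27.3,-27.8,0],"rotation":[0,0,0]},{"delta_pos":[27.3,-27.8,0],"rotation":[0,0,0]},{"delta_pos":[27.3,-27.8,0],"rotation":[0,0,0]},{"delta_pos":[27.3,-27.8,0],"rotation":[0,0,0]},{"delta_pos":[27.3,-27.8,0],"rotation":[0,0,0]},{"delta_pos":[27.3,-27.8,0],"rotation":[0,0,0]},{"delta_pos":[0,0,0],"rotation":[0,0,-8.5]},{"delta_pos":[0,0,0],"rotation":[0,0,-8.5]},{"delta_pos":[0,0,0],"rotation":[0,0,-8.5]},{"delta_pos":[0,0,0],"rotation":[0,0,-8.5]},{"delta_pos":[0,0,0],"rotation":[0,0,-8.5]},{"delta_pos":[0,0,0],"rotation":[0,0,-8.5]}]}'
python3 -m jog '{"moves":[{"delta_pos":[0,0,0],"rotation":[0,0,-8.5]},{"delta_pos":[0,0,0],"rotation":[0,0,-8.5]},{"delta_pos":[0,0,0],"rotation":[0,0,-8.5]},{"delta_pos":[0,0,0],"rotation":[0,0,-8.5]},{"delta_pos":[0,0,0],"rotation":[0,0,-8.5]},{"delta_pos":[0,0,0],"rotation":[0,0,-8.5]},{"delta_pos":[0,0,0],"rotation":[0,0,-8.5]},{"delta_pos":[0,0,0],"rotation":[0,0,-8.5]},{"delta_pos":[0,0,0],"rotation":[0,0,-8.5]},{"delta_pos":[0,0,0],"rotation":[0,0,-8.5]},{"delta_pos":[0,0,0],"rotation":[0,0,-8.5]},{"delta_pos":[0,0,0],"rotation":[0,0,-8.5]}]}'
python3 - <<'E'
from h import *
from plant import bot
o=bot.get_obs();print(o); tobody(o,[.502,.0148,.15],168.5)
E
```

```text
(32, 48) [[249 256]
 [249 257]
 [249 258]
 [250 255]
 [250 256]
 [250 257]
 [250 258]
 [251 256]
 [251 257]
 [252 256]]
[0.47717082 0.04480532]
0.038715558979395784 129.8905523140307
0.039192041559507715 129.12206422045557
0.03917781124293535 129.327799604854
t: 1.3
position: [0.3801, -0.1833, 0.2497]
eef_rot: [0.993, 0.115, -0.0, -0.0]
contact_force: [0.7, -0.5, -0.2]
grip_width: 0.0399
gripper_force: 0.0
t: 2.5
position: [0.501, 0.015, 0.2494]
eef_rot: [0.846, 0.534, -0.0, -0.0]
contact_force: [-0.2, 0.0, 0.6]
grip_width: 0.04
gripper_force: 0.0
t: 3.7
position: [0.501, 0.0149, 0.2494]
eef_rot: [0.117, 0.993, -0.0, -0.001]
contact_force: [0.8, -0.5, 0.1]
grip_width: 0.0399
gripper_force: 0.0
{'t': 3.7, 'joint_positions': array([-3.80649057e-02, -1.73933892e-01,  1.48948498e+00,  4.80100565e-07,
        1.82704656e+00, -1.37358641e+00]), 'qd': array([-2.03560771e-03, -8.22010497e-04,  7.37664622e-04,  1.60042407e-03,
        8.50908445e-04, -1.47131680e+00]), 'tau': array([-4.00472572e-05, -3.41152954e+01, -4.17820823e+01, -1.43689681e-04,
        6.01886917e-03,  1.96852595e+00]), 'position': array([0.50099752, 0.01494516, 0.24942924]), 'eef_rot': array([ 1.17366199e-01,  9.93088577e-01, -3.97114414e-05, -5.00927801e-04]), 'contact_force': array([ 0.82796615, -0.50429434,  0.07217141]), 'wrist_torque': array([-0.05896128, -0.01673756,  0.00103615]), 'gripper_force': 0.0, 'grip_width': 0.03985729448578219}
mm [-1.1  0.1 99.4] deg [-0.01 -0.06 -1.98] j6 -1.37
```

```bash
python3 -m jog '{"moves":[{"delta_pos":[-1,0,20],"rotation":[0,0,-2.3]},{"delta_pos":[0,0,20],"rotation":[0,0,0]},{"delta_pos":[0,0,20],"rotation":[0,0,0]},{"delta_pos":[0,0,20],"rotation":[0,0,0]},{"delta_pos":[0,0,20],"rotation":[0,0,0]},{"delta_pos":[0,0,20],"rotation":[0,0,0]},{"delta_pos":[0,0,20],"rotation":[0,0,0]},{"delta_pos":[0,0,10],"rotation":[0,0,0]},{"delta_pos":[0,0,10],"rotation":[0,0,0]},{"delta_pos":[0,0,0],"rotation":[0,0,0]}]}' 40
python3 -m jog '{"moves":[{"delta_pos":[0,0,0],"rotation":[0,0,0]},{"delta_pos":[0,0,0],"rotation":[0,0,0]},{"delta_pos":[0,0,0],"rotation":[0,0,0]},{"delta_pos":[0,0,0],"rotation":[0,0,0]},{"delta_pos":[0,0,0],"rotation":[0,0,0]}]}' 10 80
python3 - <<'E'
from h import *
from plant import bot
o=bot.get_obs();print(o["wrist_torque"]); tobody(o,[.502,.0148,.089],168.5)
E
```

```text
t: 4.7
position: [0.5015, 0.0147, 0.0887]
eef_rot: [0.1, 0.995, -0.0, -0.001]
contact_force: [-0.2, -0.9, 0.2]
grip_width: 0.0401
gripper_force: 0.0
t: 5.2
position: [0.5026, 0.0139, 0.0914]
eef_rot: [0.101, 0.995, -0.001, 0.001]
contact_force: [-2.1, -6.0, 5.2]
grip_width: 0.0125
gripper_force: 78.9
[-0.69768326  0.46417418 -0.37802702]
mm [0.8 0.8 2.4] deg [-0.06  0.11 -0.09] j6 -1.41
```

```bash
python3 -m jog '{"moves":[{"delta_pos":[0,0,0],"rotation":[0,0,4]},{"delta_pos":[0,0,0],"rotation":[0,0,4]},{"delta_pos":[0,0,0],"rotation":[0,0,4]},{"delta_pos":[0,0,0],"rotation":[0,0,4]},{"delta_pos":[0,0,0],"rotation":[0,0,4]},{"delta_pos":[0,0,0],"rotation":[0,0,4]},{"delta_pos":[0,0,0],"rotation":[0,0,4]},{"delta_pos":[0,0,0],"rotation":[0,0,4]},{"delta_pos":[0,0,0],"rotation":[0,0,3]},{"delta_pos":[0,0,0],"rotation":[0,0,2]},{"delta_pos":[0,0,0],"rotation":[0,0,0]},{"delta_pos":[0,0,0],"rotation":[0,0,0]}]}'
python3 - <<'E'
from h import *
from plant import bot
o=bot.get_obs();print(o["wrist_torque"]); tobody(o,[.502,.0148,.089],130)
E
python3 -m jog '{"moves":[{"delta_pos":[0,0,0],"rotation":[0,0,0]},{"delta_pos":[0,0,0],"rotation":[0,0,0]},{"delta_pos":[0,0,0],"rotation":[0,0,0]},{"delta_pos":[0,0,0],"rotation":[0,0,0]},{"delta_pos":[0,0,-20],"rotation":[0,0,0]},{"delta_pos":[0,0,-30],"rotation":[0,0,0]},{"delta_pos":[-40,0,-40],"rotation":[0,0,0]},{"delta_pos":[-50,0,0],"rotation":[0,0,0]},{"delta_pos":[-50,0,0],"rotation":[0,0,0]},{"delta_pos":[-50,0,0],"rotation":[0,0,0]},{"delta_pos":[0,0,0],"rotation":[0,0,0]}]}' 40
python3 - <<'E'
from h import *
from plant import bot
import cv2
tobody(bot.get_obs(),[.502,.0148,.089],130)
ims=[]
for n in("top",):
    im=np.mean([bot.camera(n)["color"].astype(float) for _ in range(3)],0).astype(np.uint8); cv2.imwrite("pics/top1.png",im)
cv2.imwrite("pics/c_top1.png",cv2.resize(im[210:270,233:303],None,fx=10,fy=10,interpolation=cv2.INTER_CUBIC))
E
```

```text
t: 6.4
position: [0.5026, 0.0139, 0.0914]
eef_rot: [0.411, 0.912, -0.0, 0.001]
contact_force: [-1.8, -5.1, 5.1]
grip_width: 0.0128
gripper_force: 78.8
[-0.7765807   0.36517789  0.19683539]
mm [1.1 0.1 2.4] deg [0.02 0.14 1.47] j6 -0.76
t: 7.5
position: [0.6267, -0.1286, 0.1706]
eef_rot: [0.413, 0.911, -0.001, -0.002]
contact_force: [-0.4, 0.6, -1.3]
grip_width: 0.0398
gripper_force: 0.0
mm [189.8   1.1  82.3] deg [-0.22 -0.19  1.22] j6 -0.97
```

View pics/c_top1.png

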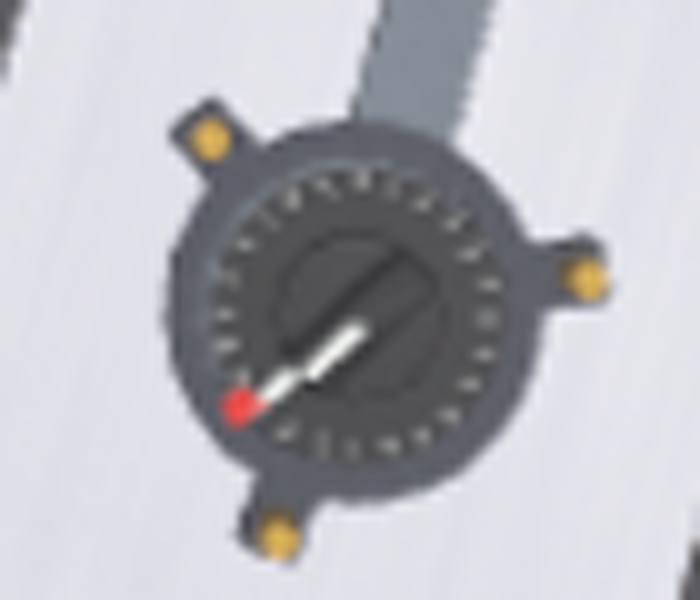

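Pointer at about (262,400) meets the clip at (240,407). I'll check the remaining angle numerically.

Run:
```python
from h import *
import cv2
for f in("top0","top1"):
    t=cv2.resize(cv2.imread(f"pics/{f}.png")[210:270,233:303],None,fx=10,fy=10,interpolation=cv2.INTER_CUBIC).astype(float)
    b,g,r=t[...,0],t[...,1],t[...,2]
    yy,xx=np.mgrid[0:600,0:700]; ax=np.array([.502,.0148])
    # polar lookup at dial height .066
    for rad in(.024,.026,.028,.030,.034,.036,.038,.040,.042,.044):
        th=np.radians(np.arange(115,180,.5)); P=np.c_[ax[0]+rad*np.cos(th),ax[1]+rad*np.sin(th),0*th+.066]
        uv=(top.proj(P)-[233,210]+.5)*10-.5; m=lambda c:cv2.remap(c.astype(np.float32),uv[:,:1].astype(np.float32),uv[:,1:].astype(np.float32),1)[:,0]
        w=np.clip(m(np.minimum(g,b))-110,0,None) if rad<.032 else np.clip(m(r-np.maximum(g,b))-50,0,None)
        print(f,rad,(np.degrees((w*th).sum()/w.sum()) if w.sum() else 0).round(1),w.max().round())
```

```text
top0 0.024 173.9 77.0
top0 0.026 170.4 78.0
top0 0.028 168.3 116.0
top0 0.03 168.0 117.0
top0 0.034 131.9 27.0
top0 0.036 129.7 96.0
top0 0.038 129.0 118.0
top0 0.04 129.2 119.0
top0 0.042 129.5 98.0
top0 0.044 130.7 24.0
top1 0.024 135.1 87.0
top1 0.026 134.6 121.0
top1 0.028 134.4 128.0
top1 0.03 134.3 131.0
top1 0.034 134.1 15.0
top1 0.036 129.5 87.0
top1 0.038 128.9 120.0
top1 0.04 129.2 120.0
top1 0.042 129.5 95.0
top1 0.044 130.7 20.0
```

```bash
python3 -m jog '{"moves":[{"delta_pos":[40,0.2,0],"rotation":[0,0,-3]},{"delta_pos":[50,0,0],"rotation":[0,0,0]},{"delta_pos":[50,0,0],"rotation":[0,0,0]},{"delta_pos":[40,0,0],"rotation":[0,0,0]},{"delta_pos":[0,0,0],"rotation":[0,0,0]},{"delta_pos":[0,0,0],"rotation":[0,0,0]}]}' 40
python3 - <<'E'
from h import *
from plant import bot
tobody(bot.get_obs(),[.502,.0148,.089],134.3)
E
```

```text
t: 8.25
position: [0.4998, 0.0072, 0.1769]
eef_rot: [0.386, 0.923, 0.001, 0.002]
contact_force: [-0.2, 0.7, 0.3]
grip_width: 0.0402
gripper_force: 0.0
mm [ 4.1  6.7 87.9] deg [0.14 0.15 0.33] j6 -0.83
```

```bash
python3 -m jog '{"moves":[{"delta_pos":[4,6.7,15],"rotation":[0,0,0.3]},{"delta_pos":[0,0,15],"rotation":[0,0,0]},{"delta_pos":[0,0,15],"rotation":[0,0,0]},{"delta_pos":[0,0,15],"rotation":[0,0,0]},{"delta_pos":[0,0,15],"rotation":[0,0,0]},{"delta_pos":[0,0,12.5],"rotation":[0,0,0]},{"delta_pos":[0,0,0],"rotation":[0,0,0]}]}' 40
python3 -m jog '{"moves":[{"delta_pos":[0,0,0],"rotation":[0,0,0]},{"delta_pos":[0,0,0],"rotation":[0,0,0]},{"delta_pos":[0,0,0],"rotation":[0,0,0]},{"delta_pos":[0,0,0],"rotation":[0,0,0]},{"delta_pos":[0,0,0],"rotation":[0,0,0]},{"delta_pos":[0,0,0],"rotation":[0,0,2.5]},{"delta_pos":[0,0,0],"rotation":[0,0,2.5]},{"delta_pos":[0,0,0],"rotation":[0,0,2.5]},{"delta_pos":[0,0,0],"rotation":[0,0,0]},{"delta_pos":[0,0,0],"rotation":[0,0,0]}]}' 10 80
python3 - <<'E'
from h import *
from plant import bot
o=bot.get_obs();print(o["wrist_torque"]); tobody(o,[.502,.0148,.089],129.5)
E
python3 -m jog '{"moves":[{"delta_pos":[0,0,0],"rotation":[0,0,0]},{"delta_pos":[0,0,0],"rotation":[0,0,0]},{"delta_pos":[0,0,0],"rotation":[0,0,0]},{"delta_pos":[0,0,0],"rotation":[0,0,0]},{"delta_pos":[0,0,-20],"rotation":[0,0,0]},{"delta_pos":[0,0,-30],"rotation":[0,0,0]},{"delta_pos":[-40,0,-40],"rotation":[0,0,0]},{"delta_pos":[-50,0,0],"rotation":[0,0,0]},{"delta_pos":[-50,0,0],"rotation":[0,0,0]},{"delta_pos":[-50,0,0],"rotation":[0,0,0]},{"delta_pos":[0,0,0],"rotation":[0,0,0]}]}' 40
cat > look.py <<'E'
from h import *
from plant import bot
import cv2,sys
f=sys.argv[1]
im=np.mean([bot.camera("top")["color"].astype(float) for _ in range(3)],0).astype(np.uint8); cv2.imwrite(f"pics/{f}.png",im)
t=cv2.resize(im[210:270,233:303],None,fx=10,fy=10,interpolation=cv2.INTER_CUBIC); cv2.imwrite(f"pics/c_{f}.png",t)
b,g,r=[t[...,i].astype(float) for i in range(3)]; ax=np.array([.502,.0148])
for rad in(.026,.028,.030,.036,.038,.040,.042):
    th=np.radians(np.arange(115,145,.5)); P=np.c_[ax[0]+rad*np.cos(th),ax[1]+rad*np.sin(th),0*th+.066]
    uv=(top.proj(P)-[233,210]+.5)*10-.5; m=lambda c:cv2.remap(c.astype(np.float32),uv[:,:1].astype(np.float32),uv[:,1:].astype(np.float32),1)[:,0]
    w=np.clip(m(np.minimum(g,b))-110,0,None) if rad<.032 else np.clip(m(r-np.maximum(g,b))-50,0,None)
    print(rad,(np.degrees((w*th).sum()/w.sum()) if w.sum() else 0).round(1),w.max().round())
E
python3 look.py top2
```

```text
t: 8.95
position: [0.5028, 0.0131, 0.0877]
eef_rot: [0.39, 0.921, 0.0, 0.0]
contact_force: [0.5, -0.0, 1.1]
grip_width: 0.0403
gripper_force: 0.0
t: 9.95
position: [0.5033, 0.0127, 0.0892]
eef_rot: [0.449, 0.894, 0.0, 0.002]
contact_force: [-0.6, -1.6, 7.4]
grip_width: 0.0131
gripper_force: 79.7
[-0.40666781  0.24090799  0.09948138]
mm [2.5 0.2 0.2] deg [ 0.08  0.15 -2.85] j6 -0.68
t: 11.05
position: [0.6144, -0.1401, 0.1687]
eef_rot: [0.451, 0.893, -0.001, -0.002]
contact_force: [-1.2, -0.4, -0.7]
grip_width: 0.0404
gripper_force: 0.0
0.026 129.7 127.0
0.028 130.0 132.0
0.03 129.9 122.0
0.036 129.8 86.0
0.038 128.9 120.0
0.04 129.2 120.0
0.042 129.5 96.0
```

View pics/c_top2.png

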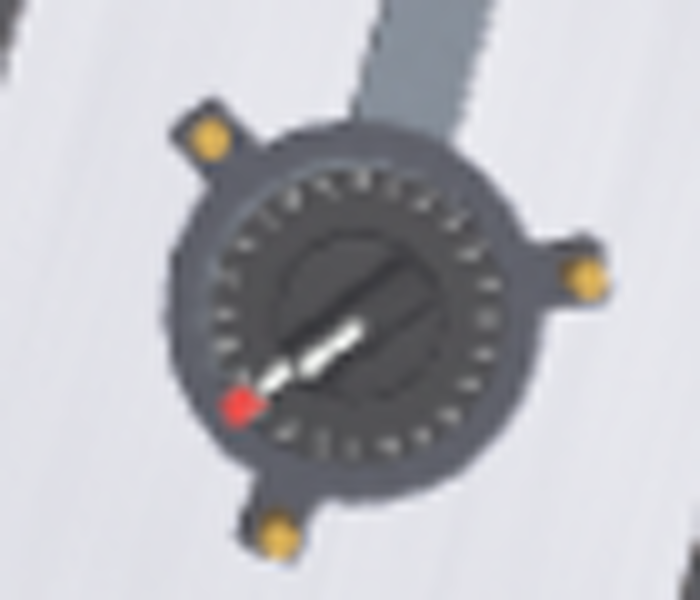

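Pointer now at 129.9° against the clip at about 129.3°, and the image confirms it. Next is the ring: I'll cage the pin at -81° between slightly open fingers.

```bash
python3 -m jog '{"moves":[{"delta_pos":[0,0,0],"rotation":[0,0,8.5]},{"delta_pos":[0,0,0],"rotation":[0,0,8.5]},{"delta_pos":[0,0,0],"rotation":[0,0,8.5]},{"delta_pos":[0,0,0],"rotation":[0,0,1.7]},{"delta_pos":[30,0,0],"rotation":[0,0,0]},{"delta_pos":[40,0,0],"rotation":[0,0,0]},{"delta_pos":[30,-40,0],"rotation":[0,0,0]},{"delta_pos":[0,-40,0],"rotation":[0,0,0]},{"delta_pos":[0,0,0],"rotation":[0,0,0]},{"delta_pos":[0,0,0],"rotation":[0,0,0]}]}' 24 40
python3 - <<'E'
from h import *
from plant import bot
tobody(bot.get_obs(),[.5117,-.0444,.071],99.3)
E
```

```text
t: 12.2
position: [0.5171, -0.0491, 0.1741]
eef_rot: [0.645, 0.764, 0.001, 0.001]
contact_force: [0.0, -0.1, 0.2]
grip_width: 0.0239
gripper_force: 0.0
mm [  5.6  -4.8 103.1] deg [0.13 0.03 0.35] j6 -0.33
```

```bash
python3 -m jog '{"moves":[{"delta_pos":[5.6,-4.8,10],"rotation":[0,0,0.3]},{"delta_pos":[0,0,20],"rotation":[0,0,0]},{"delta_pos":[0,0,20],"rotation":[0,0,0]},{"delta_pos":[0,0,20],"rotation":[0,0,0]},{"delta_pos":[0,0,0],"rotation":[0,0,0]},{"delta_pos":[0,0,8],"rotation":[0,0,0]},{"delta_pos":[0,0,8],"rotation":[0,0,0]},{"delta_pos":[0,0,8],"rotation":[0,0,0]},{"delta_pos":[0,0,8],"rotation":[0,0,0]},{"delta_pos":[0,0,0],"rotation":[0,0,0]}]}'
python3 - <<'E'
from h import *
from plant import bot
tobody(bot.get_obs(),[.5117,-.0444,.071],99.3)
E
```

```text
t: 13.2
position: [0.5114, -0.045, 0.0697]
eef_rot: [0.648, 0.761, -0.001, -0.001]
contact_force: [0.8, -0.3, 0.2]
grip_width: 0.0239
gripper_force: 0.0
mm [ 0.5  0.4 -1.3] deg [-0.12 -0.04 -0.13] j6 -0.31
```

```bash
cat > chk.py <<'E'
# print push on the pin (tool y); exit 1 if above the limit
import sys
from h import *
from plant import bot
o=bot.get_obs(); r=R.from_quat(o["eef_rot"]); f=r.inv().apply(o["contact_force"])
p=o["position"][:2]-[.502,.0148]
print("t",o["t"],"f",f.round(2),"rad",(np.linalg.norm(p)*1e3).round(1),"ang",np.degrees(np.arctan2(p[1],p[0])).round(2),"yaw",r.as_euler("ZYX",degrees=True)[0].round(1),"z",o["position"][2].round(4),"w",o["grip_width"].round(4))
sys.exit(f[1]>float(sys.argv[1]))
E
python3 chk.py 9
python3 -m jog '{"moves":[{"delta_pos":[0.08,-3.14,0],"rotation":[0,0,3]},{"delta_pos":[0.08,-3.14,0],"rotation":[0,0,3]},{"delta_pos":[0.08,-3.14,0],"rotation":[0,0,3]},{"delta_pos":[0.08,-3.14,0],"rotation":[0,0,3]},{"delta_pos":[0.08,-3.14,0],"rotation":[0,0,3]},{"delta_pos":[0.08,-3.14,0],"rotation":[0,0,3]}]}' >/dev/null; python3 chk.py 9
python3 -m jog '{"moves":[{"delta_pos":[0.08,-3.14,0],"rotation":[0,0,3]},{"delta_pos":[0.08,-3.14,0],"rotation":[0,0,3]},{"delta_pos":[0.08,-3.14,0],"rotation":[0,0,3]},{"delta_pos":[0.08,-3.14,0],"rotation":[0,0,3]},{"delta_pos":[0.08,-3.14,0],"rotation":[0,0,3]},{"delta_pos":[0.08,-3.14,0],"rotation":[0,0,3]}]}' >/dev/null; python3 chk.py 9
python3 -m jog '{"moves":[{"delta_pos":[0,0,0],"rotation":[0,0,0]},{"delta_pos":[0,0,0],"rotation":[0,0,0]}]}' >/dev/null; python3 chk.py 9
```

```text
Traceback (most recent call last):
  File "chk.py", line 7, in <module>
    print("t",o["t"],"f",f.round(2),"rad",(np.linalg.norm(p)*1e3).round(1),"ang",np.degrees(np.arctan2(p[1],p[0])).round(2),"yaw",r.as_euler("ZYX",degrees=True)[0].round(1),"z",o["position"][2].round(4),"w",o["grip_width"].round(4))
                                                                                                                                                                                                               ^^^^^^^^^^^^^^^^^^^^^
AttributeError: 'float' object has no attribute 'round'
Traceback (most recent call last):
  File "chk.py", line 7, in <module>
    print("t",o["t"],"f",f.round(2),"rad",(np.linalg.norm(p)*1e3).round(1),"ang",np.degrees(np.arctan2(p[1],p[0])).round(2),"yaw",r.as_euler("ZYX",degrees=True)[0].round(1),"z",o["position"][2].round(4),"w",o["grip_width"].round(4))
                                                                                                                                                                                                             
[... 559 characters left out ...]
                                 ^^^^^^^^^^^^^^^^^^^^^
AttributeError: 'float' object has no attribute 'round'
Traceback (most recent call last):
  File "chk.py", line 7, in <module>
    print("t",o["t"],"f",f.round(2),"rad",(np.linalg.norm(p)*1e3).round(1),"ang",np.degrees(np.arctan2(p[1],p[0])).round(2),"yaw",r.as_euler("ZYX",degrees=True)[0].round(1),"z",o["position"][2].round(4),"w",o["grip_width"].round(4))
                                                                                                                                                                                                               ^^^^^^^^^^^^^^^^^^^^^
AttributeError: 'float' object has no attribute 'round'
```

```bash
sed -i 's/,"w",o\["grip_width"\].round(4)//' chk.py; python3 chk.py 9
```

```text
t 14.6 f [ 0.19 -0.26 -0.7 ] rad 60.4 ang -115.94 yaw 63.2 z 0.0715False
```

```bash
sed -i 's/sys.exit(f/sys.exit(1 if f/; s/argv\[1\]))/argv[1]) else 0)/' chk.py
python3 -m jog '{"moves":[{"delta_pos":[0.04,-2.1,0],"rotation":[0,0,2]},{"delta_pos":[0.04,-2.1,0],"rotation":[0,0,2]},{"delta_pos":[0.04,-2.1,0],"rotation":[0,0,2]},{"delta_pos":[0.04,-2.1,0],"rotation":[0,0,2]}]}' >/dev/null; python3 chk.py 4.5 || exit
python3 -m jog '{"moves":[{"delta_pos":[0.01,-1.05,0],"rotation":[0,0,1]},{"delta_pos":[0.01,-1.05,0],"rotation":[0,0,1]},{"delta_pos":[0.01,-1.05,0],"rotation":[0,0,1]}]}' >/dev/null; python3 chk.py 4.5 || exit
python3 -m jog '{"moves":[{"delta_pos":[0.01,-1.05,0],"rotation":[0,0,1]},{"delta_pos":[0.01,-1.05,0],"rotation":[0,0,1]},{"delta_pos":[0.01,-1.05,0],"rotation":[0,0,1]}]}' >/dev/null; python3 chk.py 4.5 || exit
python3 -m jog '{"moves":[{"delta_pos":[0.01,-1.05,0],"rotation":[0,0,1]},{"delta_pos":[0.01,-1.05,0],"rotation":[0,0,1]},{"delta_pos":[0.01,-1.05,0],"rotation":[0,0,1]}]}' >/dev/null; python3 chk.py 4.5 || exit
python3 -m jog '{"moves":[{"delta_pos":[0.01,-1.05,0],"rotation":[0,0,1]},{"delta_pos":[0.01,-1.05,0],"rotation":[0,0,1]},{"delta_pos":[0.01,-1.05,0],"rotation":[0,0,1]}]}' >/dev/null; python3 chk.py 4.5
```

```text
t 15.0 f [0.64 3.11 1.25] rad 60.1 ang -123.44 yaw 55.2 z 0.0716
t 15.3 f [ 1.1   3.16 -0.27] rad 60.1 ang -126.74 yaw 52.1 z 0.0715
t 15.6 f [ 0.56  1.32 -2.09] rad 60.1 ang -129.93 yaw 49.1 z 0.0715
t 15.9 f [ 0.77  2.33 -1.83] rad 60.1 ang -133.05 yaw 46.1 z 0.0713
t 16.2 f [ 0.48  2.61 -2.26] rad 60.1 ang -136.12 yaw 43.1 z 0.0712
```

```bash
python3 -m jog '{"moves":[{"delta_pos":[0.01,-1.05,0],"rotation":[0,0,1]},{"delta_pos":[0.01,-1.05,0],"rotation":[0,0,1]},{"delta_pos":[0.01,-1.05,0],"rotation":[0,0,1]}]}' >/dev/null; python3 chk.py 4.3 || exit
python3 -m jog '{"moves":[{"delta_pos":[0.01,-1.05,0],"rotation":[0,0,1]},{"delta_pos":[0.01,-1.05,0],"rotation":[0,0,1]},{"delta_pos":[0.01,-1.05,0],"rotation":[0,0,1]}]}' >/dev/null; python3 chk.py 4.3 || exit
python3 -m jog '{"moves":[{"delta_pos":[0.01,-1.05,0],"rotation":[0,0,1]},{"delta_pos":[0.01,-1.05,0],"rotation":[0,0,1]},{"delta_pos":[0.01,-1.05,0],"rotation":[0,0,1]}]}' >/dev/null; python3 chk.py 4.3 || exit
python3 -m jog '{"moves":[{"delta_pos":[0.01,-1.05,0],"rotation":[0,0,1]},{"delta_pos":[0.01,-1.05,0],"rotation":[0,0,1]},{"delta_pos":[0.01,-1.05,0],"rotation":[0,0,1]}]}' >/dev/null; python3 chk.py 4.3 || exit
python3 -m jog '{"moves":[{"delta_pos":[0.01,-1.05,0],"rotation":[0,0,1]},{"delta_pos":[0.01,-1.05,0],"rotation":[0,0,1]},{"delta_pos":[0.01,-1.05,0],"rotation":[0,0,1]}]}' >/dev/null; python3 chk.py 4.3 || exit
python3 -m jog '{"moves":[{"delta_pos":[0.01,-1.05,0],"rotation":[0,0,1]},{"delta_pos":[0.01,-1.05,0],"rotation":[0,0,1]},{"delta_pos":[0.01,-1.05,0],"rotation":[0,0,1]}]}' >/dev/null; python3 chk.py 4.3 || exit
python3 -m jog '{"moves":[{"delta_pos":[0.01,-1.05,0],"rotation":[0,0,1]},{"delta_pos":[0.01,-1.05,0],"rotation":[0,0,1]},{"delta_pos":[0.01,-1.05,0],"rotation":[0,0,1]}]}' >/dev/null; python3 chk.py 4.3 || exit
python3 -m jog '{"moves":[{"delta_pos":[0.01,-1.05,0],"rotation":[0,0,1]},{"delta_pos":[0.01,-1.05,0],"rotation":[0,0,1]},{"delta_pos":[0.01,-1.05,0],"rotation":[0,0,1]}]}' >/dev/null; python3 chk.py 4.3
```

```text
t 16.5 f [ 0.89  1.87 -2.11] rad 60.0 ang -139.14 yaw 40.1 z 0.0712
t 16.8 f [ 0.97  3.   -2.99] rad 60.0 ang -142.16 yaw 37.1 z 0.0712
t 17.1 f [ 0.63  2.29 -2.04] rad 59.9 ang -145.18 yaw 34.1 z 0.0711
t 17.4 f [ 1.52  3.85 -1.54] rad 59.8 ang -147.99 yaw 31.1 z 0.0712
t 17.7 f [2.86 5.17 0.79] rad 59.7 ang -150.88 yaw 28.1 z 0.0712
```

```bash
python3 -m jog '{"moves":[{"delta_pos":[0,0,0],"rotation":[0,0,0]},{"delta_pos":[0,0,0],"rotation":[0,0,0]}]}' >/dev/null; python3 chk.py 6.3 || exit
python3 -m jog '{"moves":[{"delta_pos":[0,0,0],"rotation":[0,0,0]},{"delta_pos":[0,0,0],"rotation":[0,0,0]}]}' >/dev/null; python3 chk.py 6.3 || exit
python3 -m jog '{"moves":[{"delta_pos":[0,-0.5,0],"rotation":[0,0,0.5]},{"delta_pos":[0,-0.5,0],"rotation":[0,0,0.5]}]}' >/dev/null; python3 chk.py 6.3 || exit
python3 -m jog '{"moves":[{"delta_pos":[0,0,0],"rotation":[0,0,0]},{"delta_pos":[0,0,0],"rotation":[0,0,0]}]}' >/dev/null; python3 chk.py 6.3
```

```text
t 17.9 f [ 1.73  4.39 -0.46] rad 59.8 ang -150.96 yaw 28.1 z 0.0712
t 18.1 f [ 0.89  3.75 -0.06] rad 59.8 ang -150.96 yaw 28.1 z 0.0712
t 18.3 f [ 2.27  5.4  -0.58] rad 59.7 ang -151.73 yaw 27.1 z 0.0712
t 18.5 f [2.38 5.3  0.03] rad 59.7 ang -151.78 yaw 27.1 z 0.0712
```

```bash
python3 -m jog '{"moves":[{"delta_pos":[0,-0.5,0],"rotation":[0,0,0.5]},{"delta_pos":[0,-0.5,0],"rotation":[0,0,0.5]}]}' >/dev/null; python3 chk.py 6.6 || exit
python3 -m jog '{"moves":[{"delta_pos":[0,0,0],"rotation":[0,0,0]},{"delta_pos":[0,0,0],"rotation":[0,0,0]}]}' >/dev/null; python3 chk.py 6.6 || exit
python3 -m jog '{"moves":[{"delta_pos":[0,0,0],"rotation":[0,0,0]}]}' >/dev/null; python3 chk.py 6.6 || exit
python3 -m jog '{"moves":[{"delta_pos":[0,0,0],"rotation":[0,0,0]}]}' >/dev/null; python3 chk.py 6.6
```

```text
t 18.7 f [3.02 4.96 0.7 ] rad 59.6 ang -152.58 yaw 26.1 z 0.0712
t 18.9 f [2.37 4.81 0.06] rad 59.7 ang -152.64 yaw 26.1 z 0.0712
t 19.0 f [ 3.37  5.91 -1.11] rad 59.6 ang -152.64 yaw 26.1 z 0.0712
t 19.1 f [ 3.37  5.94 -0.12] rad 59.7 ang -152.62 yaw 26.1 z 0.0712
```

```bash
cat > avg.py <<'E'
from h import *
from plant import bot
F=[]
for i in range(12):
    bot.camera("top"); o=bot.get_obs(); r=R.from_quat(o["eef_rot"]); F.append(np.r_[r.inv().apply(o["contact_force"]),r.inv().apply(o["wrist_torque"])])
F=np.array(F); print(o["t"],F.mean(0).round(2),F.std(0).round(2),"w",o["grip_width"],o["gripper_force"])
E
python3 avg.py
```

```text
19.7 [ 2.96  5.74  0.49 -0.87  0.42 -0.04] [0.5  0.43 0.46 0.03 0.02 0.02] w 0.02408535677872567 2.823624685406685
```

Static reading is about 6.0 N tangential, so roughly 7 to 7.5 N while moving. It is tight, so I back off within the slack and lift away.

```bash
python3 -m jog '{"moves":[{"delta_pos":[0,1,0],"rotation":[0,0,0]},{"delta_pos":[0,1.5,0],"rotation":[0,0,0]},{"delta_pos":[0,1.5,0],"rotation":[0,0,0]},{"delta_pos":[0,1.5,0],"rotation":[0,0,0]},{"delta_pos":[0,1.5,0],"rotation":[0,0,0]},{"delta_pos":[0,0,0],"rotation":[0,0,0]},{"delta_pos":[0,0,0],"rotation":[0,0,0]}]}' >/dev/null; python3 chk.py 3; python3 avg.py
```

```text
t 20.4 f [-0.06 -0.17 -0.04] rad 60.4 ang -146.41 yaw 26.2 z 0.0711
21.0 [-0.06  0.07  0.08 -0.01 -0.    0.01] [0.59 0.51 0.49 0.02 0.03 0.02] w 0.02390323477258087 0.0
```

Free of the pin; lift, retreat towards the rear right and check.

```bash
python3 -m jog '{"moves":[{"delta_pos":[0,0,-15],"rotation":[0,0,0]},{"delta_pos":[0,0,-25],"rotation":[0,0,0]},{"delta_pos":[0,0,-40],"rotation":[0,0,0]},{"delta_pos":[0,0,-40],"rotation":[0,0,0]},{"delta_pos":[0,40,0],"rotation":[0,0,0]},{"delta_pos":[0,50,0],"rotation":[0,0,0]},{"delta_pos":[0,50,0],"rotation":[0,0,0]},{"delta_pos":[0,50,0],"rotation":[0,0,0]},{"delta_pos":[0,40,0],"rotation":[0,0,0]},{"delta_pos":[0,0,0],"rotation":[0,0,0]},{"delta_pos":[0,0,0],"rotation":[0,0,0]}]}'
python3 look.py top3
```

```text
t: 22.1
position: [0.5533, -0.2258, 0.1914]
eef_rot: [0.974, 0.226, -0.0, -0.0]
contact_force: [-1.1, 0.7, -0.0]
grip_width: 0.0241
gripper_force: 0.0
0.026 129.7 133.0
0.028 130.0 137.0
0.03 129.9 128.0
0.036 129.7 90.0
0.038 129.0 121.0
0.04 129.2 120.0
0.042 129.5 97.0
```

View pics/c_top3.png

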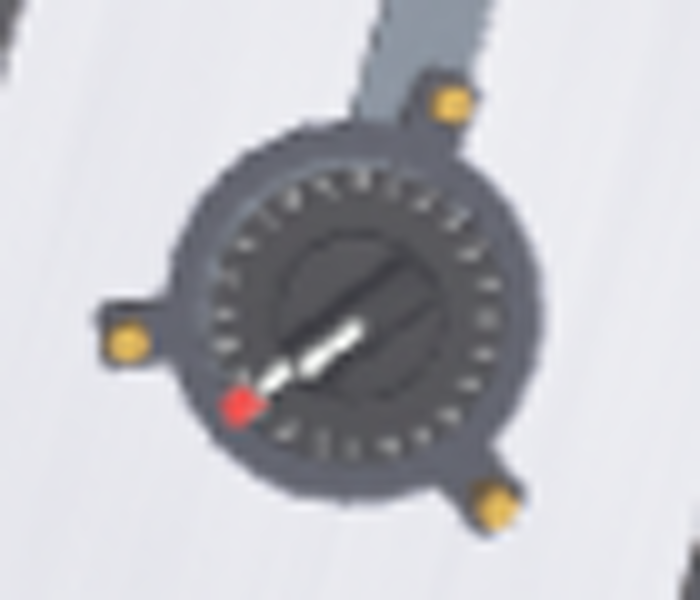

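The pointer at (262,395) still sits on the clip at (240,407) and the knob hasn't moved. The ring has turned (pins at (452,103), (127,342), (497,507)) and the arm is clear.

```bash
python3 -c "
from plant import bot
print(bot.job_done())"
```

```text
the job is handed in; nothing more can be done
None
```

I turned the knob to within about 0.6° of the red clip and tightened the lock ring to roughly 7 N (6 N measured at standstill); the knob stayed on the clip, the arm is clear, and I handed the job in at about 22 s.

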